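# Undo the two-stage catch of the grinder case

## Robot

A 6-joint arm with a two-finger parallel gripper is mounted at the origin on the work surface. World frame = base frame: x ahead of the robot, y to its left, z up, the work surface at z = 0. Lengths are in m, angles in degrees, forces in N, time in s.
With the tool pointing down it reaches from about 0.225 to 0.875 m from the base axis. Payload 3.4 kg.
Tool frame: the origin (TCP) lies at the very end of the fingers, on their centre line; the grasp point (between the pads) lies bot.pinch_z behind it (bot.pinch_z is the distance from the TCP to the grasp point, in m); z points along the fingers, y is the direction in which the jaws open and shut (so a half turn about z gives the same grasp; the last joint's range is limited). The gripper opens to 85 mm and grips with 20 to 120 N. Pads are 22 mm wide; open, the fingers measure 114 mm over their backs; the gripper's body (76 mm by 85 mm) begins 54 mm behind the grasp point. The pads swing forward as they close: fully open they stand 13 mm farther back than shut.
Start: joints at [-77.693, 15.808, 86.224, -0, 77.962, -6.933], TCP at [0.189, -0.543, 0.231] pointing down, gripper open.
Joint ranges: [-165.64, 165.64], [-43.16, 119.46], [12.63, 154.43], [-67.54, 247.53], [6.08, 155.33], [-154.97, 154.97]. Speed limits (degrees/s): [147.25, 147.25, 180, 180, 180, 180].

## Interface

Orientations are given as [roll, pitch, yaw] about the fixed x, y, z axes, in that order (R = Rz(yaw) Ry(pitch) Rx(roll)).
In Python, from plant import bot gives the robot as it stands.
- The arm moves only by the shell command python3 -m crank 'ROWS'. ROWS is a JSON object of lists of equal length, an entry for each row: "rotation": the turn, a rotation vector about the tool's x, y, z in degrees, a list of three; "delta_pos": the shift along the tool's x, y, z in cm, a list of three; "fingers": the closure in counts, from 0 (fully open) to 255 (shut). In form: {"rotation": [[rx, ry, rz], ...], "delta_pos": [[x, y, z], ...], "fingers": [fingers, ...]}. A call has exactly 8 rows; each row is the pose to reach, as a shift and turn from the pose commanded when the call began, along the tool's axes at that moment; what a row does not reach only later rows make up. A row lasts 1/10 s, in which the tool goes at most 50 mm and 8.59 degrees, less where a joint would pass 70% of its speed; a pose out of reach is approached as far as the arm can. A call with a gripper value outside its range is refused whole. The fingers move at their own pace and stop on an object; the grip force is fixed at half the most. Time passes only in rows, so rows that repeat a pose let the fingers close, or fill a call up. It gives the time, the measured TCP pose, the force and the opening at its end, in the units of the state.
- bot.get_obs(): the state, without advancing time (a new reading comes with each control period).
- bot.snapshot(name): name is "side" or "top"; returns a dict with "image" (384x512x3 uint8, red, green, blue), "depth" (384x512 float32, m along the optical axis (not along the pixel's ray), 0 where there is no reading), "K" (3x3 intrinsics, pixels), "eye" and "orientation" of the camera in the world. Camera axes: x right, y down, z forward; pixel columns grow to the right and rows downward; lengths in m; the calibration is good to about 2 mm. A picture is of the moment at which its call begins.
- bot.job_done(): hands the job in, once; it reports no verdict.
Trained networks look in a picture, given as the dict that the camera call returned (one of the last four; its "shot" number tells which), for a name from the list of things; names that differ only in an ending like _2 or _b are one class to them, and where a whole thing is asked for, a point or a joint stands for the part that bears it (a point fixed in the world has none). Each returns a list of dicts, best first, with "confidence" (0 to 1); they miss things now and then, are a little off and sometimes report something else, mostly with a low value. They report only what shows in the picture. A call takes as long as a camera call.
- bot.silhouettes(target, picture): "mask" (384x512 bool, what is visible of it) and "extent" ([left, top, right, bottom] in pixels, round what is visible of it).
- bot.spot_point(target, picture): "centre" ([column, row] in pixels: a listed point, or the origin of a listed thing).
The state is a dict: "t": time; "joints": joint angles; "dq": joint speeds; "joint_torque": joint torques, N m; "ee_pos": TCP position; "orientation": TCP orientation; "force": force on the tool from outside, world axes, zero at the start; "ft_torque": the same for the moment, N m; "gripper_width": opening from 0.0 (shut) to 1.0 (fully open).
Only numpy, scipy, OpenCV 4.12 (cv2) and the standard library are available. Lean on these libraries where they do the work, as an engineer would, in place of code of your own. Each camera call takes 0.05 s, during which the arm holds its last target. There are 200 camera calls.

## Task

Open the catch of the red-and-white carrying case: first push the small steel safety tab beside the latch gently away from the latch, with a fingertip against its side and without pinching it, until it clicks home and stays back by itself, then swing the steel latch lever up until it stands upright, so that the lid pops open. The tab is brittle: do not force it hard against its end stop, and do not wrench at the latch while it is still locked; leave the other things on the bench and the glass panel alone.

Things in the scene. Friction and masses are not known exactly. Their poses are not given: they have to be found in the camera images.
- case: Carrying case, fixed: 255 (x) x 320 (y) x 100 mm high. Origin on its underside, 140 mm behind its front, mid-width; x from the front (robot side) to the back, y left, z up. The front 95 mm is a solid red ledge, top at z 100, carrying the catch; behind it a white lid, top also z 100. Case frame, mm: latch pivot (-128, 0, 112); tab guide, dark steel, x -102 to -67, y 23 to 153, top z 123.5
- safety_tab (a joint): Tab travel in m to the case's +y, away from the lever. 0 = locked, its blade over the lever. A spring (1 to 2 N) returns it. Pushing rises to about 5 N, then it snaps over a hidden pawl and stays caught, somewhere from 13 to 45 mm; the hard end stop is about 2 mm further. Not pushed far enough, it springs back to 0. Brittle: push, do not pinch; 18 N at most, pushed or squeezed. Lever is free from 10 mm on
- tab_knob (a point): Centre of the tab's upstanding steel knob, 22 (x) x 12 (y) x 26 mm high; axes as the case's. Locked it is at (-85, 65, 135.5) mm in the case's frame, bottom z 122.5, top z 148.5. Between its face and the lever bar (16 mm wide, top z 116) 50 mm are free above blade and guide, so a finger can push that face from the lever's side
- latch (a joint): Latch lever angle in rad: 0 = lying, pointing to the case's back (+x), its foot on the lid's front edge; grows as the free end swings up and towards the front; 1.6 = stop, just past upright. Stiff pivot (0.25 N m): it stays where it is left. Pulled while locked it jams on the tab's blade after about 3 mm; the blade takes at most 40 N, which is about 20 N of pull at the grip
- latch_grip (a point): Centre of the latch's grip: an upright steel disc, 22 mm across, 18 mm thick along the case's y, on the lever's free end, 103 mm from the pivot; at (-28, 0, 136) mm in the case's frame while down. Pinch its flat faces along y; the lid is 36 mm below its centre while shut
- latch_pivot (a point): Pivot of the latch lever; the pivot axis is the case's y axis. The lever swings in the case's xz plane about this point
- lid (a joint): Lid angle in rad: 0 = shut, held down by the latch foot; when the latch is lifted the lid springs open by itself to 0.14 (its front edge then 21 mm higher)
- flux_jar: Small jar, 34 mm across, 42 mm high, loose on the case's ledge 105 to 125 mm to the right of the latch; origin at its underside. Leave alone
- pliers: Red-handled pliers, 150 mm long, 16 mm high, lying in front of the case. Leave alone
- glass_cutter: Brass pen-shaped glass cutter, 145 mm long, 16 mm thick, lying in front of the case. Leave alone
- solder_reel: Grey reel, 60 mm across, 42 mm high, left of the case. Leave alone
- mug: White mug, 80 mm across, 90 mm high, left of the case. Leave alone
- cleaner: White bottle, 60 mm across, 150 mm high, left of the case. Leave alone
- glass_panel: Stained-glass panel on a board, 340 x 360 x 18 mm, fixed flat at the right of the case. Leave alone

How it is judged:
By the outcome, as a careful person would: the job done as asked, in the order asked, and still so for the second after the job is handed in, with the robot touching nothing.
It also fails if it takes over 64 s, if anything falls off the work surface, if the arm or the gripper's body presses on something with over 40 N, if the wrist force passes 120 N, or if a joint passes its speed limit or range.

## Working session

There is one attempt and no reset: what is moved stays moved. The work goes in short steps, Python scripts to look and compute and a shell command to move; the robot and the scene stay as the last step left them, time stands still between calls to the robot, and variables do not carry over. Pictures are saved under pics/ and viewed, about 8 in all and at most 12, crops included, and the job is handed in when it is done.

```bash
ls; mkdir -p pics
cat > h.py <<'E'
import numpy as np, cv2
from plant import bot
from scipy.spatial.transform import Rotation as R
def cam(p):
    o=np.array(p["orientation"],float); M=o if o.shape==(3,3) else (R.from_euler('xyz',o,degrees=True).as_matrix() if o.size==3 else R.from_quat(o).as_matrix())
    return np.array(p["K"]),np.array(p["eye"]),M
def world(p,uv,d=None,z=None):
    K,e,M=cam(p); r=M@(np.linalg.inv(K)@np.array([uv[0],uv[1],1.]))
    if z is not None: return e+r*(z-e[2])/r[2]
    if d is None: d=p["depth"][int(round(uv[1])),int(round(uv[0]))]
    return e+r*d
def cloud(p):
    K,e,M=cam(p); v,u=np.mgrid[:384,:512]; d=p["depth"]
    return e+(np.stack([(u-K[0,2])/K[0,0]*d,(v-K[1,2])/K[1,1]*d,d],-1)@M.T)
def save(p,n): cv2.imwrite(f"pics/{n}.png",p["image"][:,:,::-1])
E
python3 - <<'E'
from h import *
np.set_printoptions(precision=4,suppress=True)
o=bot.get_obs(); print({k:np.round(v,3) for k,v in o.items()}, bot.pinch_z)
ims=[]
for n in("top","side"):
    p=bot.snapshot(n); ims.append(p["image"]); print(n,p["eye"],p["orientation"])
    K,e,M=cam(p)
    for t in("tab_knob","latch_grip","latch_pivot","case","flux_jar"):
        for r in bot.spot_point(t,p)[:2]:
            c=r["centre"]; print(t,np.round(c,1),round(r["confidence"],2),world(p,c), world(p,c,z={"tab_knob":.1355,"latch_grip":.136,"latch_pivot":.112,"case":0,"flux_jar":.1}[t]))
a=ims
cv2.imwrite("pics/a1.png",a[0][:,:,::-1]);cv2.imwrite("pics/a2.png",a[1][:,:,::-1])
E
```

```text
pics
{'t': np.float64(0.0), 'joints': array([-77.693,  15.848,  86.297,  -0.003,  77.96 ,  -6.933]), 'dq': array([-0.01 ,  0.034,  0.026, -0.029,  0.052,  0.05 ]), 'joint_torque': array([ -0.   , -41.677, -24.58 ,  -0.   ,   0.011,   0.   ]), 'ee_pos': array([ 0.189, -0.542,  0.23 ]), 'orientation': array([-179.895,   -0.01 ,   19.241]), 'force': array([-0.324,  0.64 , -0.607]), 'ft_torque': array([0.007, 0.024, 0.098]), 'gripper_width': np.float64(0.998)} 0.0187
top [ 0.291  -0.0842  1.4076] [-167.8694   -0.369   -81.6531]
tab_knob [244.8 164.8] 0.54 [0.6478 0.008  0.1425] [0.6497 0.0085 0.1355]
tab_knob [217.9 181. ] 0.47 [0.584  0.079  0.1511] [0.5876 0.081  0.1355]
latch_grip [245.3 162.5] 0.52 [0.6534 0.0072 0.1484] [0.657  0.0081 0.136 ]
latch_pivot [240.8 196.3] 0.66 [0.5552 0.0068 0.1153] [0.5559 0.0071 0.112 ]
latch_pivot [124.2 177.8] 0.35 [0.5837 0.4089 0.0024] [0.5609 0.3704 0.112 ]
case [243.3 165.5] 0.66 [0.6443 0.012  0.1448] [0.6848 0.023  0.    ]
flux_jar [275.8 189. ] 0.69 [ 0.5864 -0.0951  0.1455] [ 0.597  -0.0955  0.1   ]
side [ 0.3753 -0.8385  0.8668] [-133.6106   -1.0567  -13.1302]
tab_knob [247.3 158.4] 0.58 [0.5804 0.0685 0.1365] [0.5807 0.0697 0.1355]
latch_grip [253.3 136.8] 0.75 [0.6725 0.3679 0.0031] [0.6268 0.1822 0.136 ]
latch_grip [273.7 169.4] 0.46 [0.6523 0.0082 0.1275] [ 0.6491 -0.0015  0.136 ]
latch_pivot [242.4 176.1] 0.68 [0.552  0.0101 0.116 ] [0.553  0.0146 0.112 ]
case [276.6 195.7] 0.93 [ 0.6374 -0.0841  0.1025] [0.6725 0.0171 0.    ]
flux_jar [269.2 199.8] 0.48 [ 0.6076 -0.1071  0.1135] [ 0.6118 -0.094   0.1   ]
flux_jar [241.4 177. ] 0.45 [0.55   0.0158 0.1077] [0.5518 0.0245 0.1   ]
```

View pics/a1.png

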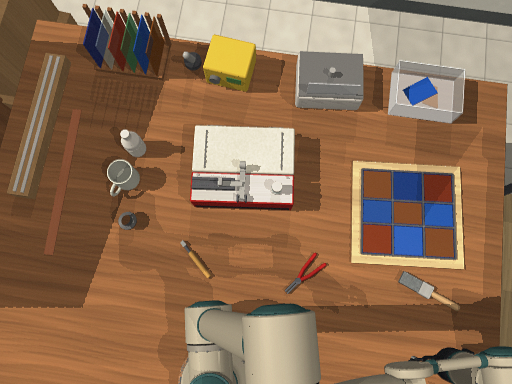

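View pics/a2.png

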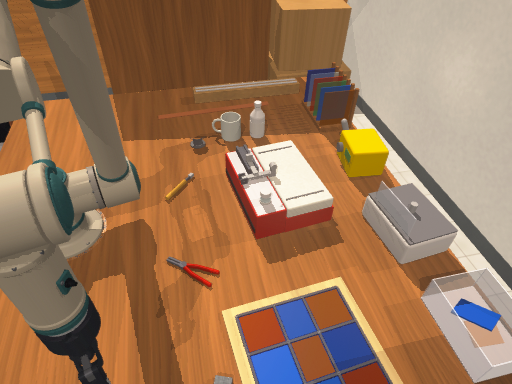

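The top view shows the case at about (243,166), with the latch at column 242 and the knob near (218,181). The jar is at (277,188), and the pliers and cutter lie in front. Next I'll fit the case pose from depth.

Run:
```python
from h import *
np.set_printoptions(precision=4,suppress=True)
for n in("top","side"):
    p=bot.snapshot(n); C=cloud(p); z=C[...,2]
    m=(z>.092)&(z<.107)&(abs(C[...,0]-.68)<.2)&(abs(C[...,1]-.01)<.22)&(p["depth"]>0)
    m2=(z>.085)&(z<.16)&(abs(C[...,0]-.68)<.2)&(abs(C[...,1]-.01)<.22)&(p["depth"]>0)
    print(n,m.sum(),np.median(z[m]))
    (c,s,a)=cv2.minAreaRect((C[m2][:,:2]*1000).astype(np.float32)); print("rect",c,s,a)
    up=(z>.128)&(z<.17)&(abs(C[...,0]-.64)<.12)&(abs(C[...,1]-.01)<.2)
    k,l,st,ce=cv2.connectedComponentsWithStats(up.astype(np.uint8))
    for i in range(1,k):
        q=C[l==i]; print(i,st[i,4],ce[i],q.mean(0),q.min(0),q.max(0))
p=bot.snapshot("top")
im=cv2.resize(p["image"][110:220,180:310],None,fx=6,fy=5.45,interpolation=cv2.INTER_CUBIC); cv2.imwrite("pics/c1.png",im[:,:,::-1])
```

```text
top 6743 0.1011630050489496
rect (661.7966918945312, 17.980850219726562) (252.0052947998047, 320.65631103515625) 6.5311384201049805
1 42 [242.5 164. ] [0.6485 0.0151 0.1452] [0.6383 0.0063 0.1367] [0.6611 0.0243 0.1503]
2 1 [205. 177.] [0.595  0.1222 0.132 ] [0.595  0.1222 0.132 ] [0.595  0.1222 0.132 ]
3 2 [193.  178.5] [0.5855 0.1577 0.13  ] [0.5841 0.1575 0.1294] [0.5869 0.1579 0.1307]
4 1 [207. 179.] [0.5903 0.1155 0.1298] [0.5903 0.1155 0.1298] [0.5903 0.1155 0.1298]
5 1 [211. 178.] [0.5952 0.1041 0.1294] [0.5952 0.1041 0.1294] [0.5952 0.1041 0.1294]
6 2 [213.  178.5] [0.5946 0.0979 0.1293] [0.5933 0.0977 0.1281] [0.5959 0.098  0.1304]
7 1 [216. 178.] [0.5971 0.0889 0.1309] [0.5971 0.0889 0.1309] [0.5971 0.0889 0.1309]
8 39 [219.8718 181.6667] [0.584  0.0735 0.1461] [0.5738 0.0684 0.1306] [0.5951 0.0801 0.1533]
9 1 [227. 178.] [0.6019 0.0559 0.1313] [0.6019 0.0559 0.1313] [0.6019 0.0559 0.1313]
10 1 [229. 178.] [0.6033 0.0501 0.1294] [0.6033 0.0501 0.1294] [0.6033 0.0501 0.1294]
11 1 [227. 180.] [0.5963 0.0551 0.129 ] [0.5963 0.0551 0.129 ] [0.5963 0.0551 0.129 ]
12 1 [229. 181.
[... 1371 characters left out ...]
393 0.1329]
28 1 [214. 188.] [0.566  0.09   0.1287] [0.566  0.09   0.1287] [0.566  0.09   0.1287]
29 1 [245. 199.] [ 0.5461 -0.0079  0.1288] [ 0.5461 -0.0079  0.1288] [ 0.5461 -0.0079  0.1288]
30 1 [245. 201.] [ 0.54   -0.0088  0.129 ] [ 0.54   -0.0088  0.129 ] [ 0.54   -0.0088  0.129 ]
side 4441 0.10083656177137734
rect (662.93505859375, 17.835342407226562) (250.35919189453125, 324.5218505859375) 6.67509126663208
1 50 [248.96 156.76] [0.5862 0.0701 0.1409] [0.5757 0.0645 0.128 ] [0.5969 0.0782 0.1519]
2 50 [272.62 165.5 ] [0.649  0.0118 0.141 ] [0.6387 0.0042 0.1291] [0.6597 0.0235 0.1504]
3 97 [265.0309 192.5361] [ 0.5954 -0.1013  0.1399] [ 0.5818 -0.1138  0.1285] [ 0.6106 -0.0839  0.1456]
```

View pics/c1.png

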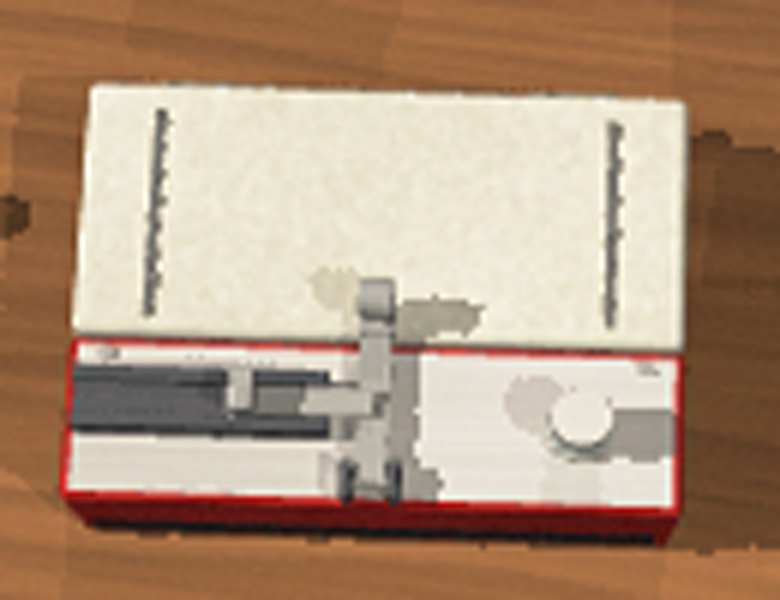

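The latch, tab and knob fit the given case geometry: yaw is about +6.6° and the origin about (0.675, 0.019). The knob and grip measurements agree to 2–3 mm. I'm approaching with the fingers shut and the tool aligned to the case.

```bash
cat >> h.py <<'E'
A=6.6; O=np.array([.675,.019])
def rc():
    a=np.radians(A); return np.array([[np.cos(a),-np.sin(a)],[np.sin(a),np.cos(a)]])
def state(*tgt):
    """case-frame TCP mm, force; tgt (x,y,z mm) in the case frame -> cm in tool axes"""
    o=bot.get_obs(); p=o["ee_pos"]; c=np.r_[(rc().T@(p[:2]-O)),p[2]]*1000
    f=o["force"]; print("t %.1f case tcp"%o["t"],c.round(1),"rpy",np.round(o["orientation"],1),"F case",np.r_[rc().T@f[:2],f[2]].round(1),"w",round(float(o["gripper_width"]),3))
    if tgt:
        M=R.from_euler('xyz',o["orientation"],degrees=True).as_matrix()
        d=np.array(tgt)-c; w=np.r_[rc()@d[:2],d[2]]
        print("tool delta cm",(M.T@w/10).round(2),"rot",(R.from_matrix(M.T@R.from_euler('xyz',[180,0,A],degrees=True).as_matrix()).as_rotvec(degrees=True)).round(2))
E
python3 -m crank '{"rotation":[[0,0,0],[0,0,4],[0,0,8],[0,0,12.6],[0,0,12.6],[0,0,12.6],[0,0,12.6],[0,0,12.6]],"delta_pos":[[3,-2.2,-2],[6.5,-4.8,-2.5],[10,-7.4,-3],[14,-10.4,-3],[18,-13.3,-3],[22,-16.3,-3],[26,-19.2,-3],[28,-21,-3]],"fingers":[255,255,255,255,255,255,255,255]}'
python3 -c "
from h import *
state(-85,33,250)"
```

```text
t: 1.55
ee_pos: [0.3861, -0.2493, 0.2616]
orientation: [-180.0, -0.1, 6.8]
force: [-0.4, -0.6, 0.8]
gripper_width: -0.001
t 1.6 case tcp [-317.8 -233.3  261.6] rpy [-1.8e+02 -1.0e-01  6.8e+00] F case [-0.5 -0.5  0.8] w -0.001
tool delta cm [ 23.36 -26.56   1.21] rot [-0.03 -0.09  0.18]
```

```bash
python3 -m crank '{"rotation":[[0,0,0.2],[0,0,0.2],[0,0,0.2],[0,0,0.2],[0,0,0.2],[0,0,0.2],[0,0,0.2],[0,0,0.2]],"delta_pos":[[3,-3.4,0],[6.3,-7.1,0],[9.6,-10.9,0],[12.9,-14.6,0],[16.2,-18.4,0],[19.5,-22.2,1],[22.5,-25.6,2],[23.4,-26.6,3]],"fingers":[255,255,255,255,255,255,255,255]}'
python3 -m crank '{"rotation":[[0,0,0],[0,0,0],[0,0,0],[0,0,0],[0,0,0],[0,0,0],[0,0,0],[0,0,0]],"delta_pos":[[0,0,1],[0,0,2],[0,0,3],[0,0,4],[0,0,5],[0,0,6],[0,0,6],[0,0,6]],"fingers":[255,255,255,255,255,255,255,255]}'
python3 - <<'E'
from h import *
state(-85,33,131)
p=bot.snapshot("side"); im=p["image"][110:220,200:330]; cv2.imwrite("pics/d1.png",cv2.resize(im,None,fx=6,fy=5.45,interpolation=cv2.INTER_CUBIC)[:,:,::-1])
E
```

```text
t: 2.35
ee_pos: [0.5886, 0.0429, 0.2306]
orientation: [-179.9, -0.1, 6.7]
force: [0.2, -0.3, 0.8]
gripper_width: -0.0
t: 3.15
ee_pos: [0.5863, 0.0387, 0.1712]
orientation: [180.0, 0.0, 6.4]
force: [0.6, 0.1, 0.7]
gripper_width: -0.004
t 3.1 case tcp [-85.8  29.8 171.2] rpy [180.    0.    6.4] F case [0.6 0.  0.7] w -0.004
tool delta cm [ 0.08 -0.32  4.02] rot [ 0.01  0.01 -0.17]
```

View pics/d1.png

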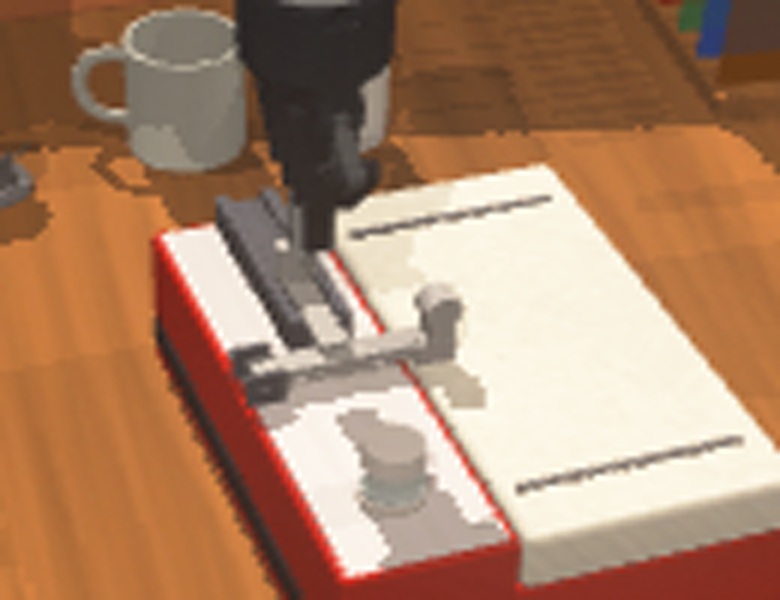

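The side crop shows the shut fingertips at about (315,245), above the gap, with the knob just behind them. The jar and lever are clear, so I'll descend to tip height z ≈ 131.

```bash
python3 -m crank '{"rotation":[[0,0,0],[0,0,0],[0,0,0],[0,0,0],[0,0,0],[0,0,0],[0,0,0],[0,0,0]],"delta_pos":[[0.1,-0.2,0.6],[0.1,-0.2,1.3],[0.1,-0.2,2],[0.1,-0.2,2.7],[0.1,-0.2,3.3],[0.1,-0.2,3.9],[0.1,-0.2,3.9],[0.1,-0.2,3.9]],"fingers":[255,255,255,255,255,255,255,255]}'
python3 - <<'E'
from h import *
state(-85,33,131)
E
```

```text
t: 4.0
ee_pos: [0.5871, 0.041, 0.1322]
orientation: [180.0, 0.0, 6.4]
force: [-0.2, -0.2, 0.6]
gripper_width: -0.0
t 4.0 case tcp [-84.8  31.9 132.2] rpy [180.    0.    6.4] F case [-0.3 -0.2  0.6] w -0.0
tool delta cm [-0.02 -0.11  0.12] rot [ 0.    0.01 -0.16]
```

```bash
cat > g.py <<'E'
import sys
from h import *
o=bot.get_obs(); f=rc().T@o["force"][:2]; c=rc().T@(o["ee_pos"][:2]-O)*1000
print("y %.1f Fy %.1f Fz %.1f t %.1f"%(c[1],f[1],o["force"][2],o["t"])); sys.exit(abs(f[1])>float(sys.argv[1]))
E
python3 -m crank '{"rotation":[[0,0,0],[0,0,0],[0,0,0],[0,0,0],[0,0,0],[0,0,0],[0,0,0],[0,0,0]],"delta_pos":[[0,-0.15,0],[0,-0.3,0],[0,-0.45,0],[0,-0.6,0],[0,-0.75,0],[0,-0.9,0],[0,-1.0,0],[0,-1.0,0]],"fingers":[255,255,255,255,255,255,255,255]}' >/dev/null && python3 g.py 2.5 &&
python3 -m crank '{"rotation":[[0,0,0],[0,0,0],[0,0,0],[0,0,0],[0,0,0],[0,0,0],[0,0,0],[0,0,0]],"delta_pos":[[0,-0.05,0],[0,-0.1,0],[0,-0.15,0],[0,-0.2,0],[0,-0.25,0],[0,-0.3,0],[0,-0.3,0],[0,-0.3,0]],"fingers":[255,255,255,255,255,255,255,255]}' >/dev/null && python3 g.py 2.5 &&
python3 -m crank '{"rotation":[[0,0,0],[0,0,0],[0,0,0],[0,0,0],[0,0,0],[0,0,0],[0,0,0],[0,0,0]],"delta_pos":[[0,-0.05,0],[0,-0.1,0],[0,-0.15,0],[0,-0.2,0],[0,-0.25,0],[0,-0.3,0],[0,-0.3,0],[0,-0.3,0]],"fingers":[255,255,255,255,255,255,255,255]}' >/dev/null && python3 g.py 2.5 &&
python3 -m crank '{"rotation":[[0,0,0],[0,0,0],[0,0,0],[0,0,0],[0,0,0],[0,0,0],[0,0,0],[0,0,0]],"delta_pos":[[0,-0.05,0],[0,-0.1,0],[0,-0.15,0],[0,-0.2,0],[0,-0.25,0],[0,-0.3,0],[0,-0.3,0],[0,-0.3,0]],"fingers":[255,255,255,255,255,255,255,255]}' >/dev/null && python3 g.py 2.5
```

```text
y 42.1 Fy 0.1 Fz 0.7 t 4.8False
```

```bash
sed -i 's/sys.exit(\(.*\))$/sys.exit(int(\1))/' g.py
python3 -m crank '{"rotation":[[0,0,0],[0,0,0],[0,0,0],[0,0,0],[0,0,0],[0,0,0],[0,0,0],[0,0,0]],"delta_pos":[[0,-0.05,0],[0,-0.1,0],[0,-0.15,0],[0,-0.2,0],[0,-0.25,0],[0,-0.3,0],[0,-0.3,0],[0,-0.3,0]],"fingers":[255,255,255,255,255,255,255,255]}' >/dev/null && python3 g.py 2.5 &&
python3 -m crank '{"rotation":[[0,0,0],[0,0,0],[0,0,0],[0,0,0],[0,0,0],[0,0,0],[0,0,0],[0,0,0]],"delta_pos":[[0,-0.05,0],[0,-0.1,0],[0,-0.15,0],[0,-0.2,0],[0,-0.25,0],[0,-0.3,0],[0,-0.3,0],[0,-0.3,0]],"fingers":[255,255,255,255,255,255,255,255]}' >/dev/null && python3 g.py 2.5 &&
python3 -m crank '{"rotation":[[0,0,0],[0,0,0],[0,0,0],[0,0,0],[0,0,0],[0,0,0],[0,0,0],[0,0,0]],"delta_pos":[[0,-0.05,0],[0,-0.1,0],[0,-0.15,0],[0,-0.2,0],[0,-0.25,0],[0,-0.3,0],[0,-0.3,0],[0,-0.3,0]],"fingers":[255,255,255,255,255,255,255,255]}' >/dev/null && python3 g.py 2.5 &&
python3 -m crank '{"rotation":[[0,0,0],[0,0,0],[0,0,0],[0,0,0],[0,0,0],[0,0,0],[0,0,0],[0,0,0]],"delta_pos":[[0,-0.05,0],[0,-0.1,0],[0,-0.15,0],[0,-0.2,0],[0,-0.25,0],[0,-0.3,0],[0,-0.3,0],[0,-0.3,0]],"fingers":[255,255,255,255,255,255,255,255]}' >/dev/null && python3 g.py 2.5
```

```text
y 45.0 Fy -0.8 Fz 0.3 t 5.6
y 47.9 Fy -2.0 Fz -0.5 t 6.4
y 51.0 Fy -1.1 Fz 0.3 t 7.2
y 54.0 Fy -0.1 Fz -0.2 t 8.0
```

```bash
cat > k.py <<'E'
from h import *
F=[]
for n in("side","top","side","top"):
    p=bot.snapshot(n); o=bot.get_obs(); F.append(np.r_[rc().T@o["force"][:2],o["force"][2]])
    if len(F)<3: print(n,[(np.round(r["centre"],1).tolist(),round(r["confidence"],2),(rc().T@(world(p,r["centre"],z=.1355)[:2]-O)*1000).round(1).tolist()) for r in bot.spot_point("tab_knob",p)[:2]])
print(np.round(F,1).tolist()); state()
E
python3 k.py
```

```text
side [([249.0, 156.7], 0.57, [-79.7, 67.9])]
top []
[[0.6, -0.3, 0.3], [0.4, -1.1, -0.3], [0.5, -0.9, 0.6], [-0.5, -1.5, -0.0]]
t 8.3 case tcp [-84.8  54.  132.3] rpy [-180.     0.     6.4] F case [-0.5 -1.5 -0. ] w 0.001
```

Mean side force is about −1 N, which fits the return spring. I'll continue in 2 mm steps, with a stop if the force rises.

```bash
python3 -m crank '{"rotation":[[0,0,0],[0,0,0],[0,0,0],[0,0,0],[0,0,0],[0,0,0],[0,0,0],[0,0,0]],"delta_pos":[[0,-0.05,0],[0,-0.1,0],[0,-0.15,0],[0,-0.2,0],[0,-0.2,0],[0,-0.2,0],[0,-0.2,0],[0,-0.2,0]],"fingers":[255,255,255,255,255,255,255,255]}' >/dev/null && python3 g.py 2.8 &&
python3 -m crank '{"rotation":[[0,0,0],[0,0,0],[0,0,0],[0,0,0],[0,0,0],[0,0,0],[0,0,0],[0,0,0]],"delta_pos":[[0,-0.05,0],[0,-0.1,0],[0,-0.15,0],[0,-0.2,0],[0,-0.2,0],[0,-0.2,0],[0,-0.2,0],[0,-0.2,0]],"fingers":[255,255,255,255,255,255,255,255]}' >/dev/null && python3 g.py 2.8 &&
python3 -m crank '{"rotation":[[0,0,0],[0,0,0],[0,0,0],[0,0,0],[0,0,0],[0,0,0],[0,0,0],[0,0,0]],"delta_pos":[[0,-0.05,0],[0,-0.1,0],[0,-0.15,0],[0,-0.2,0],[0,-0.2,0],[0,-0.2,0],[0,-0.2,0],[0,-0.2,0]],"fingers":[255,255,255,255,255,255,255,255]}' >/dev/null && python3 g.py 2.8 &&
python3 -m crank '{"rotation":[[0,0,0],[0,0,0],[0,0,0],[0,0,0],[0,0,0],[0,0,0],[0,0,0],[0,0,0]],"delta_pos":[[0,-0.05,0],[0,-0.1,0],[0,-0.15,0],[0,-0.2,0],[0,-0.2,0],[0,-0.2,0],[0,-0.2,0],[0,-0.2,0]],"fingers":[255,255,255,255,255,255,255,255]}' >/dev/null && python3 g.py 2.8; python3 k.py
```

```text
y 55.6 Fy -4.1 Fz 1.3 t 9.1
side [([246.5, 157.7], 0.65, [-89.1, 65.5]), ([178.9, 186.4], 0.65, [-321.7, -0.7])]
top []
[[-1.1, -3.9, 0.1], [-0.2, -3.8, -0.4], [-1.0, -4.0, 1.1], [-1.3, -4.6, -0.1]]
t 9.4 case tcp [-84.8  55.7 132.3] rpy [180.    0.    6.4] F case [-1.3 -4.6 -0.1] w 0.002
```

```bash
python3 -m crank '{"rotation":[[0,0,0],[0,0,0],[0,0,0],[0,0,0],[0,0,0],[0,0,0],[0,0,0],[0,0,0]],"delta_pos":[[0,-0.02,0],[0,-0.04,0],[0,-0.06,0],[0,-0.06,0],[0,-0.06,0],[0,-0.06,0],[0,-0.06,0],[0,-0.06,0]],"fingers":[255,255,255,255,255,255,255,255]}' >/dev/null && python3 k.py
```

```text
side [([248.1, 157.1], 0.41, [-83.2, 66.8]), ([308.8, 360.8], 0.28, [-182.0, -581.7])]
top [([126.1, 217.6], 0.34, [-199.8, 337.3]), ([240.4, 197.4], 0.24, [-128.0, 1.8])]
[[-0.3, -1.7, 0.3], [-1.0, -2.5, 0.3], [-0.6, -2.2, 1.5], [-1.0, -2.1, 0.9]]
t 10.5 case tcp [-84.7  56.7 132.3] rpy [-180.    -0.     6.4] F case [-1.  -2.1  0.9] w -0.001
```

The force dropped from 4.1 to 2.1 N over 1 mm, which looks like the snap. I'll back off 8 mm and see whether the tab stays.

```bash
python3 -m crank '{"rotation":[[0,0,0],[0,0,0],[0,0,0],[0,0,0],[0,0,0],[0,0,0],[0,0,0],[0,0,0]],"delta_pos":[[0,0.05,0],[0,0.15,0],[0,0.3,0],[0,0.5,0],[0,0.7,0],[0,0.8,0],[0,0.8,0],[0,0.8,0]],"fingers":[255,255,255,255,255,255,255,255]}' >/dev/null && python3 k.py
python3 - <<'E'
from h import *
p=bot.snapshot("side"); im=p["image"][120:200,215:320]; cv2.imwrite("pics/e1.png",cv2.resize(im,None,fx=7.5,fy=7.5,interpolation=cv2.INTER_CUBIC)[:,:,::-1])
E
```

```text
side [([248.1, 160.9], 0.54, [-89.6, 48.3])]
top [([126.9, 220.0], 0.41, [-206.9, 334.3])]
[[-0.9, -1.4, -0.3], [0.0, -1.6, -0.1], [-0.4, -0.4, 1.2], [-0.5, -1.1, 0.0]]
t 11.6 case tcp [-84.8  48.5 132.3] rpy [180.   -0.    6.4] F case [-0.5 -1.1  0. ] w -0.003
```

View pics/e1.png

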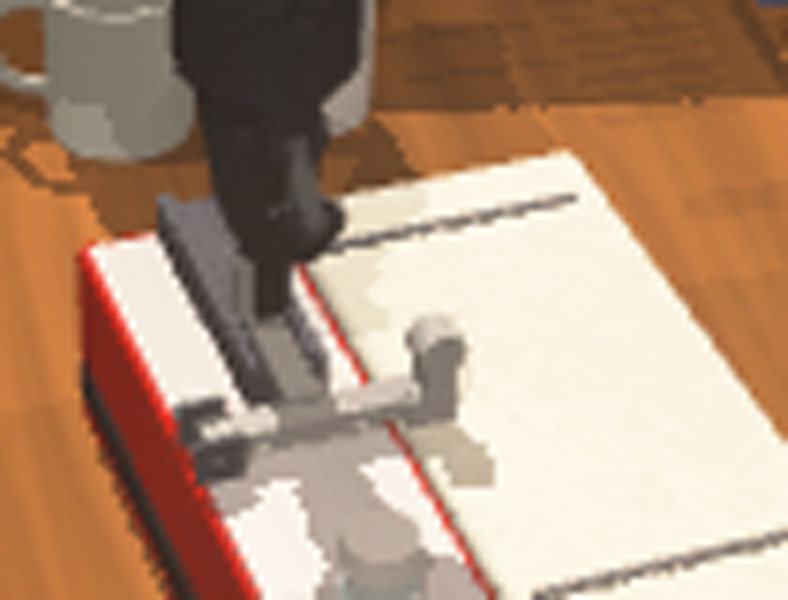

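Side force is still about −1.1 N after backing off 8 mm, so the tab followed and hasn't caught. Estimated travel was only about 12 mm. I'll push again and go slightly beyond the force peak in fine steps.

```bash
python3 -m crank '{"rotation":[[0,0,0],[0,0,0],[0,0,0],[0,0,0],[0,0,0],[0,0,0],[0,0,0],[0,0,0]],"delta_pos":[[0,-0.1,0],[0,-0.25,0],[0,-0.4,0],[0,-0.5,0],[0,-0.6,0],[0,-0.7,0],[0,-0.8,0],[0,-0.8,0]],"fingers":[255,255,255,255,255,255,255,255]}' >/dev/null && python3 g.py 6 &&
python3 -m crank '{"rotation":[[0,0,0],[0,0,0],[0,0,0],[0,0,0],[0,0,0],[0,0,0],[0,0,0],[0,0,0]],"delta_pos":[[0,-0.02,0],[0,-0.04,0],[0,-0.06,0],[0,-0.06,0],[0,-0.06,0],[0,-0.06,0],[0,-0.06,0],[0,-0.06,0]],"fingers":[255,255,255,255,255,255,255,255]}' >/dev/null && python3 g.py 6 &&
python3 -m crank '{"rotation":[[0,0,0],[0,0,0],[0,0,0],[0,0,0],[0,0,0],[0,0,0],[0,0,0],[0,0,0]],"delta_pos":[[0,-0.02,0],[0,-0.04,0],[0,-0.06,0],[0,-0.06,0],[0,-0.06,0],[0,-0.06,0],[0,-0.06,0],[0,-0.06,0]],"fingers":[255,255,255,255,255,255,255,255]}' >/dev/null && python3 g.py 6 &&
python3 -m crank '{"rotation":[[0,0,0],[0,0,0],[0,0,0],[0,0,0],[0,0,0],[0,0,0],[0,0,0],[0,0,0]],"delta_pos":[[0,-0.02,0],[0,-0.04,0],[0,-0.06,0],[0,-0.06,0],[0,-0.06,0],[0,-0.06,0],[0,-0.06,0],[0,-0.06,0]],"fingers":[255,255,255,255,255,255,255,255]}' >/dev/null && python3 g.py 6
python3 k.py
```

```text
y 56.0 Fy -4.0 Fz 1.0 t 12.4
y 57.3 Fy -3.0 Fz 1.2 t 13.2
y 57.8 Fy -2.2 Fz 1.3 t 14.1
y 58.4 Fy -2.2 Fz 1.0 t 14.8
side [([248.3, 159.6], 0.53, [-86.8, 54.4])]
top []
[[-1.1, -1.9, 1.1], [-0.7, -3.0, 1.1], [0.1, -1.9, 1.2], [-1.1, -2.5, 1.0]]
t 15.2 case tcp [-84.8  58.4 132.3] rpy [-180.     0.     6.4] F case [-1.1 -2.5  1. ] w -0.002
```

```bash
python3 -m crank '{"rotation":[[0,0,0],[0,0,0],[0,0,0],[0,0,0],[0,0,0],[0,0,0],[0,0,0],[0,0,0]],"delta_pos":[[0,-0.02,0],[0,-0.04,0],[0,-0.06,0],[0,-0.08,0],[0,-0.1,0],[0,-0.1,0],[0,-0.1,0],[0,-0.1,0]],"fingers":[255,255,255,255,255,255,255,255]}' >/dev/null && python3 g.py 4 &&
python3 -m crank '{"rotation":[[0,0,0],[0,0,0],[0,0,0],[0,0,0],[0,0,0],[0,0,0],[0,0,0],[0,0,0]],"delta_pos":[[0,-0.02,0],[0,-0.04,0],[0,-0.06,0],[0,-0.08,0],[0,-0.1,0],[0,-0.1,0],[0,-0.1,0],[0,-0.1,0]],"fingers":[255,255,255,255,255,255,255,255]}' >/dev/null && python3 g.py 4 &&
python3 -m crank '{"rotation":[[0,0,0],[0,0,0],[0,0,0],[0,0,0],[0,0,0],[0,0,0],[0,0,0],[0,0,0]],"delta_pos":[[0,-0.02,0],[0,-0.04,0],[0,-0.06,0],[0,-0.08,0],[0,-0.1,0],[0,-0.1,0],[0,-0.1,0],[0,-0.1,0]],"fingers":[255,255,255,255,255,255,255,255]}' >/dev/null && python3 g.py 4 &&
python3 -m crank '{"rotation":[[0,0,0],[0,0,0],[0,0,0],[0,0,0],[0,0,0],[0,0,0],[0,0,0],[0,0,0]],"delta_pos":[[0,-0.02,0],[0,-0.04,0],[0,-0.06,0],[0,-0.08,0],[0,-0.1,0],[0,-0.1,0],[0,-0.1,0],[0,-0.1,0]],"fingers":[255,255,255,255,255,255,255,255]}' >/dev/null && python3 g.py 4
python3 k.py
```

```text
y 59.5 Fy -2.4 Fz 2.0 t 15.9
y 60.5 Fy -1.1 Fz 0.7 t 16.8
y 61.5 Fy -1.3 Fz -1.2 t 17.6
y 62.5 Fy 0.6 Fz -0.3 t 18.4
side [([245.2, 156.7], 0.62, [-91.4, 71.7])]
top []
[[-0.7, -0.8, -0.3], [-0.7, -0.4, -0.4], [-0.6, -0.3, -0.2], [-1.3, -1.1, 0.6]]
t 18.6 case tcp [-84.6  62.5 132.3] rpy [-180.    -0.     6.4] F case [-1.3 -1.1  0.6] w -0.001
```

```bash
python3 -m crank '{"rotation":[[0,0,0],[0,0,0],[0,0,0],[0,0,0],[0,0,0],[0,0,0],[0,0,0],[0,0,0]],"delta_pos":[[0,-0.03,0],[0,-0.06,0],[0,-0.09,0],[0,-0.12,0],[0,-0.15,0],[0,-0.15,0],[0,-0.15,0],[0,-0.15,0]],"fingers":[255,255,255,255,255,255,255,255]}' >/dev/null && python3 g.py 3 &&
python3 -m crank '{"rotation":[[0,0,0],[0,0,0],[0,0,0],[0,0,0],[0,0,0],[0,0,0],[0,0,0],[0,0,0]],"delta_pos":[[0,-0.03,0],[0,-0.06,0],[0,-0.09,0],[0,-0.12,0],[0,-0.15,0],[0,-0.15,0],[0,-0.15,0],[0,-0.15,0]],"fingers":[255,255,255,255,255,255,255,255]}' >/dev/null && python3 g.py 3 &&
python3 -m crank '{"rotation":[[0,0,0],[0,0,0],[0,0,0],[0,0,0],[0,0,0],[0,0,0],[0,0,0],[0,0,0]],"delta_pos":[[0,-0.03,0],[0,-0.06,0],[0,-0.09,0],[0,-0.12,0],[0,-0.15,0],[0,-0.15,0],[0,-0.15,0],[0,-0.15,0]],"fingers":[255,255,255,255,255,255,255,255]}' >/dev/null && python3 g.py 3 &&
python3 -m crank '{"rotation":[[0,0,0],[0,0,0],[0,0,0],[0,0,0],[0,0,0],[0,0,0],[0,0,0],[0,0,0]],"delta_pos":[[0,-0.03,0],[0,-0.06,0],[0,-0.09,0],[0,-0.12,0],[0,-0.15,0],[0,-0.15,0],[0,-0.15,0],[0,-0.15,0]],"fingers":[255,255,255,255,255,255,255,255]}' >/dev/null && python3 g.py 3
python3 k.py
```

```text
y 63.8 Fy 0.2 Fz 0.3 t 19.4
y 65.3 Fy -1.5 Fz 0.0 t 20.2
y 66.5 Fy -4.2 Fz 0.3 t 21.1
side [([247.9, 154.1], 0.43, [-78.6, 82.0]), ([256.2, 135.1], 0.25, [-15.9, 174.9])]
top []
[[0.3, -4.9, 0.7], [0.3, -4.2, 1.1], [-0.6, -4.6, 0.7], [-0.8, -5.3, 1.1]]
t 21.4 case tcp [-84.7  66.6 132.3] rpy [180.   -0.    6.4] F case [-0.8 -5.3  1.1] w 0.0
```

```bash
python3 -m crank '{"rotation":[[0,0,0],[0,0,0],[0,0,0],[0,0,0],[0,0,0],[0,0,0],[0,0,0],[0,0,0]],"delta_pos":[[0,-0.02,0],[0,-0.04,0],[0,-0.05,0],[0,-0.05,0],[0,-0.05,0],[0,-0.05,0],[0,-0.05,0],[0,-0.05,0]],"fingers":[255,255,255,255,255,255,255,255]}' >/dev/null && python3 g.py 8 &&
python3 -m crank '{"rotation":[[0,0,0],[0,0,0],[0,0,0],[0,0,0],[0,0,0],[0,0,0],[0,0,0],[0,0,0]],"delta_pos":[[0,-0.02,0],[0,-0.04,0],[0,-0.05,0],[0,-0.05,0],[0,-0.05,0],[0,-0.05,0],[0,-0.05,0],[0,-0.05,0]],"fingers":[255,255,255,255,255,255,255,255]}' >/dev/null && python3 g.py 8
python3 k.py
```

```text
y 66.7 Fy -5.3 Fz 0.0 t 22.1
y 66.8 Fy -7.0 Fz -0.2 t 22.9
side [([248.3, 154.5], 0.59, [-78.0, 79.5])]
top []
[[-1.5, -6.8, 0.7], [-0.5, -6.0, 1.1], [-0.2, -7.7, 1.0], [-0.1, -7.6, 0.5]]
t 23.2 case tcp [-84.6  66.9 132.4] rpy [179.9  -0.    6.5] F case [-0.1 -7.6  0.5] w -0.005
```

Force is 7 N with almost no advance, so this looks like the end stop, past the pawl at about 20 mm. I'm stopping here, well below 18 N, and backing off to check.

```bash
python3 -m crank '{"rotation":[[0,0,0],[0,0,0],[0,0,0],[0,0,0],[0,0,0],[0,0,0],[0,0,0],[0,0,0]],"delta_pos":[[0,0.1,0],[0,0.3,0],[0,0.6,0],[0,1.0,0],[0,1.4,0],[0,1.8,0],[0,2.0,0],[0,2.0,0]],"fingers":[255,255,255,255,255,255,255,255]}' >/dev/null && python3 k.py
python3 - <<'E'
from h import *
p=bot.snapshot("side"); im=p["image"][120:200,215:320]; cv2.imwrite("pics/f1.png",cv2.resize(im,None,fx=7.5,fy=7.5,interpolation=cv2.INTER_CUBIC)[:,:,::-1])
E
```

```text
side [([247.2, 157.5], 0.45, [-86.6, 65.7])]
top []
[[-0.5, 0.1, -0.0], [-0.4, -0.2, 0.3], [0.5, 0.7, 0.9], [0.4, -0.2, -0.3]]
t 24.4 case tcp [-84.8  48.  132.3] rpy [180.   -0.    6.4] F case [ 0.4 -0.2 -0.3] w 0.002
```

View pics/f1.png

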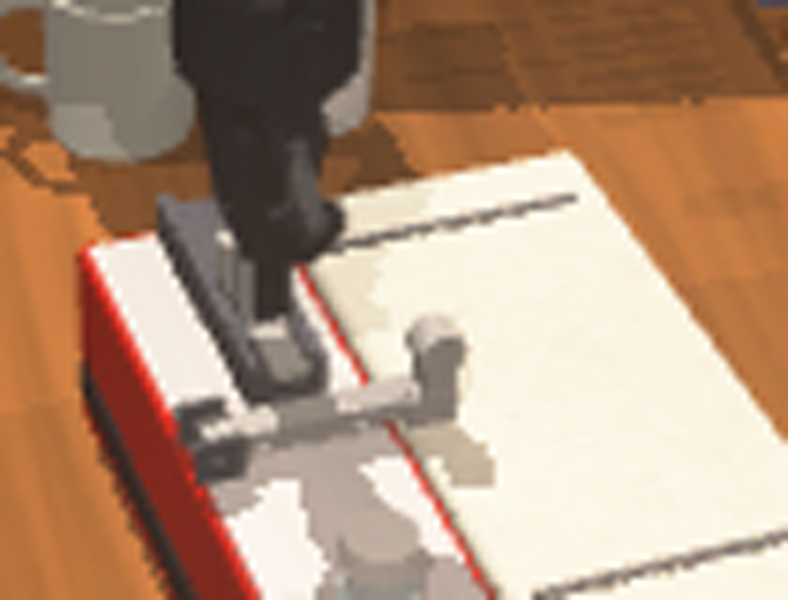

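The tab held. Side force is zero, the knob now stands away at (228,250), and the blade end has drawn back to (285,360). Next I'll raise the tool, open the jaws and move above the grip.

```bash
python3 -m crank '{"rotation":[[0,0,0],[0,0,0],[0,0,0],[0,0,0],[0,0,0],[0,0,0],[0,0,0],[0,0,0]],"delta_pos":[[0,0,-1],[0,0,-2.5],[0,0,-4],[0,0,-5.5],[0,0,-7],[2,1.5,-8],[4,3,-8],[5.7,4.8,-8]],"fingers":[255,255,255,255,200,150,120,120]}' >/dev/null
python3 - <<'E'
from h import *
state(-28,0,210)
p=bot.snapshot("side"); C=cloud(p); z=C[...,2]
cc=np.concatenate([(C[...,:2]-O)@rc()*1000,C[...,2:]*1000],-1)
for nm,b in(("knob",(-105,-65,55,120,132,155)),("grip",(-50,-5,-20,20,128,155))):
    m=(cc[...,0]>b[0])&(cc[...,0]<b[1])&(cc[...,1]>b[2])&(cc[...,1]<b[3])&(cc[...,2]>b[4])&(cc[...,2]<b[5]); q=cc[m]; print(nm,m.sum(),q.mean(0).round(1) if m.any() else'',np.percentile(q,[5,95],axis=0).round(1) if m.any() else '')
im=p["image"][90:200,200:330]; cv2.imwrite("pics/g1.png",cv2.resize(im,None,fx=6,fy=5.45,interpolation=cv2.INTER_CUBIC)[:,:,::-1])
E
```

```text
t 25.2 case tcp [-26.6  -0.4 214. ] rpy [180.   -0.2   6.5] F case [ 0.4 -0.1 -0.3] w 0.528
tool delta cm [-0.14 -0.04  0.4 ] rot [ 0.02 -0.16 -0.11]
knob 40 [-82.4  80.  143.2] [[-92.1  75.9 135.1]
 [-72.9  87.  149.3]]
grip 51 [-26.7  -4.3 140.7] [[-35.  -10.3 130.4]
 [-16.7   5.9 147.6]]
```

View pics/g1.png

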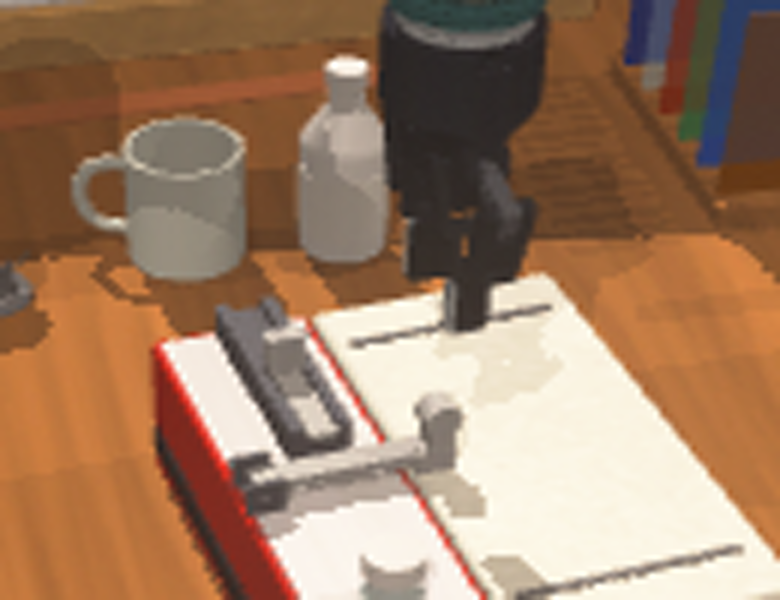

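The tab stays back (knob y ≈ 83, so about 20 mm travel) and the blade is clear of the lever. The grip measures about (−27, −1) in my frame, so I'll correct the origin slightly and descend over it with the jaws about 45 mm open.

```bash
sed -i 's/O=np.array(.*/O=np.array([.676,.0183])/' h.py
python3 -m crank '{"rotation":[[0,0,0],[0,0,0],[0,0,0],[0,0,0],[0,0,0],[0,0,0],[0,0,0],[0,0,0]],"delta_pos":[[-0.05,0,0.5],[-0.05,0,1.8],[-0.05,0,3],[-0.05,0,4.2],[-0.05,0,5.4],[-0.05,0,6],[-0.05,0,6],[-0.05,0,6]],"fingers":[120,120,120,120,120,120,120,120]}' >/dev/null
python3 - <<'E'
from h import *
state(-28,0,117)
E
```

```text
t 26.1 case tcp [-29.1   0.5 152.4] rpy [180.   -0.    6.4] F case [-0.1 -0.2  0.9] w 0.531
tool delta cm [0.11 0.05 3.54] rot [ 0.01 -0.02 -0.16]
```

```bash
cd .;
python3 -m crank '{"rotation":[[0,0,0],[0,0,0],[0,0,0],[0,0,0],[0,0,0],[0,0,0],[0,0,0],[0,0,0]],"delta_pos":[[0.1,0.05,0.6],[0.1,0.05,1.2],[0.1,0.05,1.8],[0.1,0.05,2.4],[0.1,0.05,3],[0.1,0.05,3.5],[0.1,0.05,3.5],[0.1,0.05,3.5]],"fingers":[120,120,120,120,120,120,120,120]}' >/dev/null
python3 - <<'E'
from h import *
state(-28,0,117)
p=bot.snapshot("side"); im=p["image"][110:200,215:320]; cv2.imwrite("pics/i1.png",cv2.resize(im,None,fx=6.6,fy=6.6,interpolation=cv2.INTER_CUBIC)[:,:,::-1])
E
```

```text
t 26.9 case tcp [-28.3   0.  117.1] rpy [180.    0.    6.4] F case [-0.8 -0.4  0. ] w 0.527
tool delta cm [0.03 0.   0.01] rot [ 0.    0.01 -0.16]
```

View pics/i1.png

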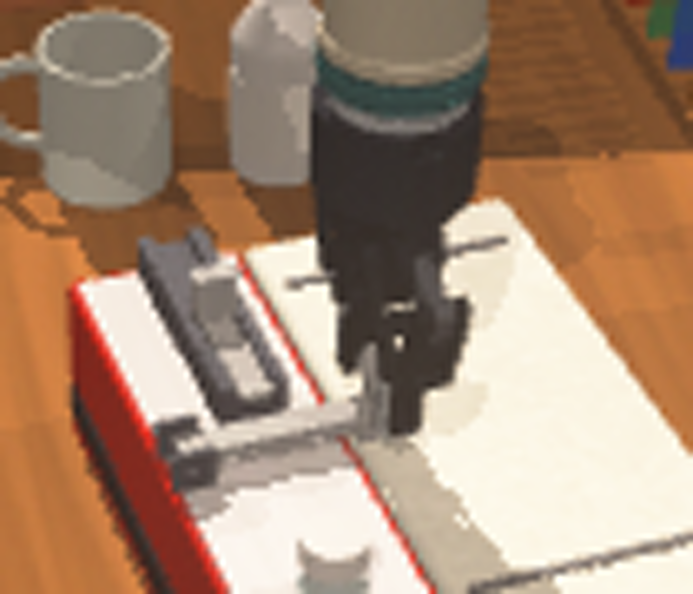

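The fingers straddle the grip disc at about (385,400). Closing.

```bash
cd .;
python3 -m crank '{"rotation":[[0,0,0],[0,0,0],[0,0,0],[0,0,0],[0,0,0],[0,0,0],[0,0,0],[0,0,0]],"delta_pos":[[0,0,0],[0,0,0],[0,0,0],[0,0,0],[0,0,0],[0,0,0],[0,0,0],[0,0,0]],"fingers":[150,180,210,255,255,255,255,255]}' >/dev/null
python3 - <<'E'
from h import *
state()
px,pz,r=-128,112,np.hypot(100,24); a0=np.arctan2(24,100)
for a in np.radians([0,3,6,9,12,15,18,21,24,28,32,36,40,44,48,52,56,61,66,71,76,81,86,90,91]):
    print(round(np.degrees(a)),np.round([(r*np.cos(a0+a)-100)/10,-(r*np.sin(a0+a)-24)/10],2))
E
```

```text
t 27.7 case tcp [-28.1   1.5 117.8] rpy [-179.9   -0.     6.4] F case [-0.4  5.6  4.1] w 0.2
0 [ 0. -0.]
3 [-0.14 -0.52]
6 [-0.31 -1.03]
9 [-0.5  -1.53]
12 [-0.72 -2.03]
15 [-0.96 -2.51]
18 [-1.23 -2.97]
21 [-1.52 -3.42]
24 [-1.84 -3.86]
28 [-2.3  -4.41]
32 [-2.79 -4.93]
36 [-3.32 -5.42]
40 [-3.88 -5.87]
44 [-4.47 -6.27]
48 [-5.09 -6.64]
52 [-5.73 -6.96]
56 [-6.4  -7.23]
61 [-7.25 -7.51]
66 [-8.13 -7.71]
71 [-9.01 -7.84]
76 [-9.91 -7.88]
81 [-10.81  -7.85]
86 [-11.7   -7.74]
90 [-12.4  -7.6]
91 [-12.57  -7.56]
```

```bash
cd .;
python3 -m crank '{"rotation":[[0,0,0],[0,0,0],[0,0,0],[0,0,0],[0,0,0],[0,0,0],[0,0,0],[0,0,0]],"delta_pos":[[0,-0.1,-0.05],[0,-0.15,-0.1],[-0.03,-0.15,-0.15],[-0.05,-0.15,-0.2],[-0.07,-0.15,-0.26],[-0.1,-0.15,-0.35],[-0.12,-0.15,-0.45],[-0.14,-0.15,-0.52]],"fingers":[255,255,255,255,255,255,255,255]}' 
python3 -c "
from h import *
state()"
```

```text
t: 28.5
ee_pos: [0.6465, 0.0164, 0.1222]
orientation: [-180.0, -0.0, 6.4]
force: [3.3, 2.9, -6.8]
gripper_width: 0.196
t 28.5 case tcp [-29.5   1.5 122.2] rpy [-180.    -0.     6.4] F case [ 3.7  2.5 -6.8] w 0.196
```

It lifted freely: 4.4 mm at about 7 N, with no jam. I'll follow the arc.

```bash
cd .;
python3 -m crank '{"rotation":[[0,0,0],[0,0,0],[0,0,0],[0,0,0],[0,0,0],[0,0,0],[0,0,0],[0,0,0]],"delta_pos":[[-0.17,0,-0.51],[-0.36,0,-1.01],[-0.58,0,-1.51],[-0.82,0,-1.99],[-1.09,0,-2.45],[-1.38,0,-2.9],[-1.7,0,-3.34],[-2.16,0,-3.89]],"fingers":[255,255,255,255,255,255,255,255]}' 
python3 -c "
from h import *
state()"
```

```text
t: 29.3
ee_pos: [0.6237, 0.0138, 0.1611]
orientation: [-180.0, 0.1, 6.4]
force: [-1.2, 1.6, -11.3]
gripper_width: 0.199
t 29.3 case tcp [-52.5   1.5 161.1] rpy [-1.8e+02  1.0e-01  6.4e+00] F case [ -1.    1.7 -11.3] w 0.199
```

```bash
cd .;
python3 -m crank '{"rotation":[[0,0,0],[0,0,0],[0,0,0],[0,0,0],[0,0,0],[0,0,0],[0,0,0],[0,0,0]],"delta_pos":[[-0.49,0,-0.52],[-1.02,0,-1.01],[-1.58,0,-1.46],[-2.17,0,-1.86],[-2.79,0,-2.23],[-3.43,0,-2.55],[-4.1,0,-2.82],[-4.95,0,-3.1]],"fingers":[255,255,255,255,255,255,255,255]}' 
python3 -c "
from h import *
state()"
```

```text
t: 30.1
ee_pos: [0.5764, 0.0083, 0.1929]
orientation: [180.0, -0.2, 6.4]
force: [5.4, 1.6, -13.8]
gripper_width: 0.193
t 30.1 case tcp [-100.1    1.5  192.9] rpy [180.   -0.2   6.4] F case [  5.5   1.  -13.8] w 0.193
```

```bash
cd .;
python3 -m crank '{"rotation":[[0,0,0],[0,0,0],[0,0,0],[0,0,0],[0,0,0],[0,0,0],[0,0,0],[0,0,0]],"delta_pos":[[-0.88,0,-0.2],[-1.76,0,-0.33],[-2.66,0,-0.37],[-3.56,0,-0.34],[-4.3,0,-0.25],[-4.8,0,-0.16],[-5.15,0,-0.09],[-5.15,0,-0.09]],"fingers":[255,255,255,255,255,255,255,255]}'
python3 - <<'E'
from h import *
state()
p=bot.snapshot("side"); im=p["image"][90:200,200:330]; cv2.imwrite("pics/j1.png",cv2.resize(im,None,fx=6,fy=5.45,interpolation=cv2.INTER_CUBIC)[:,:,::-1])
E
```

```text
t: 30.9
ee_pos: [0.5276, 0.0026, 0.1964]
orientation: [179.9, -0.6, 6.4]
force: [7.1, 2.1, -5.5]
gripper_width: 0.194
t 30.9 case tcp [-149.2    1.5  196.4] rpy [179.9  -0.6   6.4] F case [ 7.3  1.3 -5.5] w 0.194
```

View pics/j1.png

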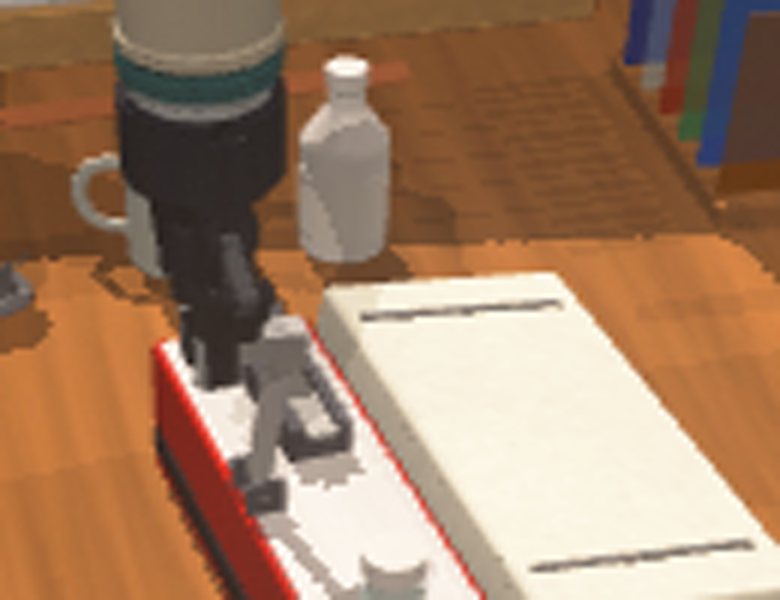

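The lid has popped open and the lever is nearly upright, with the TCP lagging about 3 mm from the pivot friction. I'll nudge it 4 mm more, release, and back up to inspect.

```bash
cd .;
python3 -m crank '{"rotation":[[0,0,0],[0,0,0],[0,0,0],[0,0,0],[0,0,0],[0,0,0],[0,0,0],[0,0,0]],"delta_pos":[[-0.1,0,0],[-0.2,0,0.03],[-0.3,0,0.05],[-0.4,0,0.07],[-0.45,0,0.1],[-0.45,0,0.1],[-0.45,0,0.1],[-0.45,0,0.1]],"fingers":[255,255,255,255,255,255,255,255]}'
python3 - <<'E'
from h import *
state()
E
```

```text
t: 31.75
ee_pos: [0.524, 0.0022, 0.1958]
orientation: [179.9, -0.7, 6.4]
force: [6.6, 2.7, -5.6]
gripper_width: 0.189
t 31.8 case tcp [-152.8    1.5  195.8] rpy [179.9  -0.7   6.4] F case [ 6.9  1.9 -5.6] w 0.189
```

```bash
cd .;
python3 -m crank '{"rotation":[[0,0,0],[0,0,0],[0,0,0],[0,0,0],[0,0,0],[0,0,0],[0,0,0],[0,0,0]],"delta_pos":[[0,0,0],[0,0,0],[0,0,0],[0,0,0],[0,0,0],[0,0,0],[0,0,0],[0,0,0]],"fingers":[225,205,185,165,145,120,120,120]}' 
python3 -m crank '{"rotation":[[0,0,0],[0,0,0],[0,0,0],[0,0,0],[0,0,0],[0,0,0],[0,0,0],[0,0,0]],"delta_pos":[[0,0,-1],[0,0,-2.5],[0,0,-4],[0,0,-5.5],[0,0,-7],[-3,0,-8],[-7,0,-8],[-10,0,-8]],"fingers":[120,120,120,120,120,120,120,120]}'
python3 - <<'E'
from h import *
state()
p=bot.snapshot("side"); C=cloud(p)
cc=np.concatenate([(C[...,:2]-O)@rc()*1000,C[...,2:]*1000],-1)
for nm,b in(("knob",(-105,-65,55,120,132,155)),("grip",(-185,-105,-25,25,190,235)),("bar",(-150,-105,-15,15,130,195)),("lidfront",(-55,-35,-140,140,105,130)),("jar",(-110,-50,-150,-85,110,150))):
    m=(cc[...,0]>b[0])&(cc[...,0]<b[1])&(cc[...,1]>b[2])&(cc[...,1]<b[3])&(cc[...,2]>b[4])&(cc[...,2]<b[5]); q=cc[m]; print(nm,m.sum(),q.mean(0).round(1) if m.any() else'',np.percentile(q,[5,95],axis=0).round(1).tolist() if m.any() else '')
    if nm=="bar" and m.sum()>8: print("bar lean deg from vertical (+ = top to front)",np.degrees(np.arctan(-np.polyfit(q[:,2],q[:,0],1)[0])))
im=p["image"][90:200,200:330]; cv2.imwrite("pics/l1.png",cv2.resize(im,None,fx=6,fy=5.45,interpolation=cv2.INTER_CUBIC)[:,:,::-1])
E
```

```text
t: 32.55
ee_pos: [0.5198, 0.0021, 0.1923]
orientation: [180.0, 0.0, 6.4]
force: [-0.8, 0.1, -0.5]
gripper_width: 0.526
t: 33.35
ee_pos: [0.419, -0.0091, 0.2731]
orientation: [180.0, 0.0, 6.5]
force: [0.0, -0.6, 0.2]
gripper_width: 0.529
t 33.4 case tcp [-258.4    2.3  273.1] rpy [180.    0.    6.5] F case [-0.  -0.6  0.2] w 0.529
knob 1 [-74.2  77.3 134.5] [[-74.2, 77.3, 134.5], [-74.2, 77.3, 134.5]]
grip 141 [-127.6   -3.5  214.7] [[-148.9, -9.2, 195.4], [-108.3, 7.8, 224.2]]
bar 75 [-122.7   -3.4  162.7] [[-126.9, -8.8, 133.4], [-116.9, 7.7, 191.6]]
bar lean deg from vertical (+ = top to front) -4.268568246131507
lidfront 67 [-35.8  -6.1 110. ] [[-37.0, -122.7, 105.3], [-35.1, 120.5, 117.7]]
jar 150 [ -94.2 -111.5  131.7] [[-106.1, -120.5, 111.7], [-80.2, -97.0, 144.3]]
```

View pics/l1.png

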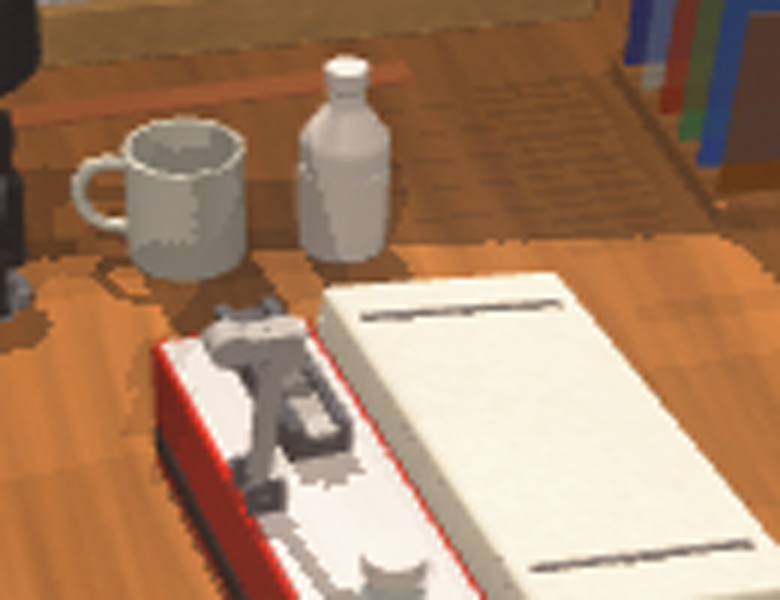

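The lid is open and the tab is still back. But the lever bar leans about 4° short of vertical, so it slipped slightly in the grip. I'll push it from behind with the shut fingers until it is past vertical or at its stop, checking the force as I go.

```bash
cd .;
python3 -m crank '{"rotation":[[0,0,0],[0,0,0],[0,0,0],[0,0,0],[0,0,0],[0,0,0],[0,0,0],[0,0,0]],"delta_pos":[[2,0,0],[5,0,0],[9,0,0],[13,0,0],[16,0,0],[17.5,0,0],[18,0,0],[18,0,0]],"fingers":[255,255,255,255,255,255,255,255]}' >/dev/null
python3 -m crank '{"rotation":[[0,0,0],[0,0,0],[0,0,0],[0,0,0],[0,0,0],[0,0,0],[0,0,0],[0,0,0]],"delta_pos":[[0,0.2,1],[0,0.2,2.5],[0,0.2,4],[0,0.2,5.5],[0,0.2,7],[0,0.2,8],[0,0.2,8],[0,0.2,8]],"fingers":[255,255,255,255,255,255,255,255]}' >/dev/null
sed -i 's/Fy %.1f/x %.1f Fx %.1f Fy %.1f/; s/(c\[1\],f\[1\]/(c[1],c[0],f[0],f[1]/; s/abs(f\[1\])/max(abs(f))/' g.py
python3 g.py 3 && python3 -m crank '{"rotation":[[0,0,0],[0,0,0],[0,0,0],[0,0,0],[0,0,0],[0,0,0],[0,0,0],[0,0,0]],"delta_pos":[[-0.2,0,0],[-0.4,0,0],[-0.6,0,0],[-0.8,0,0],[-1.0,0,0],[-1.2,0,0],[-1.4,0,0],[-1.4,0,0]],"fingers":[255,255,255,255,255,255,255,255]}' >/dev/null && python3 g.py 3 &&
python3 -m crank '{"rotation":[[0,0,0],[0,0,0],[0,0,0],[0,0,0],[0,0,0],[0,0,0],[0,0,0],[0,0,0]],"delta_pos":[[-0.1,0,0],[-0.2,0,0],[-0.3,0,0],[-0.4,0,0],[-0.5,0,0],[-0.6,0,0],[-0.6,0,0],[-0.6,0,0]],"fingers":[255,255,255,255,255,255,255,255]}' >/dev/null && python3 g.py 3
python3 - <<'E'
from h import *
p=bot.snapshot("side"); im=p["image"][90:200,200:330]; cv2.imwrite("pics/m1.png",cv2.resize(im,None,fx=6,fy=5.45,interpolation=cv2.INTER_CUBIC)[:,:,::-1])
E
```

```text
y -0.5 x -77.1 Fx 0.3 Fy 0.2 Fz 0.5 t 35.0
y -0.3 x -91.1 Fx 0.1 Fy -0.0 Fz -0.2 t 35.8
y -0.4 x -96.3 Fx 2.4 Fy -0.5 Fz 1.8 t 36.6
```

View pics/m1.png

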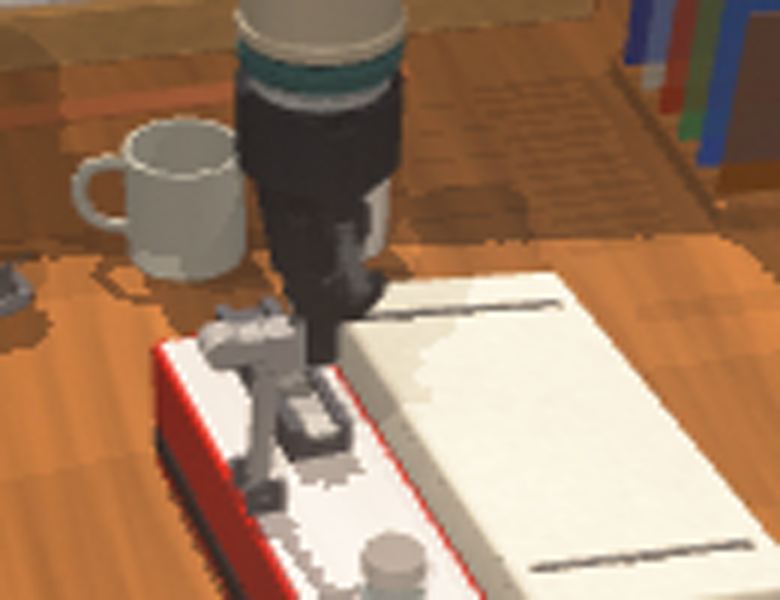

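The fingers now touch the lever's back at about (310,340) and the lever is starting to move. I'll continue in small guarded steps.

```bash
cd .;
python3 -m crank '{"rotation":[[0,0,0],[0,0,0],[0,0,0],[0,0,0],[0,0,0],[0,0,0],[0,0,0],[0,0,0]],"delta_pos":[[-0.05,0,0],[-0.1,0,0],[-0.15,0,0],[-0.2,0,0],[-0.25,0,0],[-0.3,0,0],[-0.3,0,0],[-0.3,0,0]],"fingers":[255,255,255,255,255,255,255,255]}' >/dev/null && python3 g.py 6 &&
python3 -m crank '{"rotation":[[0,0,0],[0,0,0],[0,0,0],[0,0,0],[0,0,0],[0,0,0],[0,0,0],[0,0,0]],"delta_pos":[[-0.05,0,0],[-0.1,0,0],[-0.15,0,0],[-0.2,0,0],[-0.2,0,0],[-0.2,0,0],[-0.2,0,0],[-0.2,0,0]],"fingers":[255,255,255,255,255,255,255,255]}' >/dev/null && python3 g.py 6 &&
python3 -m crank '{"rotation":[[0,0,0],[0,0,0],[0,0,0],[0,0,0],[0,0,0],[0,0,0],[0,0,0],[0,0,0]],"delta_pos":[[-0.05,0,0],[-0.1,0,0],[-0.15,0,0],[-0.2,0,0],[-0.2,0,0],[-0.2,0,0],[-0.2,0,0],[-0.2,0,0]],"fingers":[255,255,255,255,255,255,255,255]}' >/dev/null && python3 g.py 6
cat > m.py <<'E'
from h import *
p=bot.snapshot("side"); C=cloud(p)
cc=np.concatenate([(C[...,:2]-O)@rc()*1000,C[...,2:]*1000],-1)
for nm,b in(("disc",(-185,-138,-25,25,190,235)),("bar",(-150,-105,-15,15,130,190)),("knob",(-105,-65,60,120,132,155))):
    m=np.all((cc>np.array(b[::2]))&(cc<np.array(b[1::2])),-1); q=cc[m]; print(nm,m.sum(),q.mean(0).round(1),np.percentile(q,[2,98],axis=0).round(1).tolist())
    if nm=="bar": print("bar lean to front deg",np.degrees(np.arctan(-np.polyfit(q[:,2],q[:,0],1)[0])))
E
python3 m.py
```

```text
y -0.3 x -100.0 Fx 2.5 Fy 0.0 Fz 3.2 t 37.5
y -0.3 x -101.9 Fx 2.2 Fy 0.4 Fz 2.1 t 38.2
y -0.3 x -103.7 Fx 2.6 Fy -1.4 Fz 2.6 t 39.0
disc 67 [-150.6   -3.6  216.5] [[-161.0, -9.9, 204.4], [-138.5, 8.8, 224.1]]
bar 61 [-127.1   -4.2  159.8] [[-130.2, -8.6, 131.8], [-122.5, 4.1, 188.7]]
bar lean to front deg 0.7858268514353277m.py:5: RuntimeWarning: Mean of empty slice.
  m=np.all((cc>np.array(b[::2]))&(cc<np.array(b[1::2])),-1); q=cc[m]; print(nm,m.sum(),q.mean(0).round(1),np.percentile(q,[2,98],axis=0).round(1).tolist())
  ret = um.true_divide(
Traceback (most recent call last):
  File "m.py", line 5, in <module>
    m=np.all((cc>np.array(b[::2]))&(cc<np.array(b[1::2])),-1); q=cc[m]; print(nm,m.sum(),q.mean(0).round(1),np.percentile(q,[2,98],axis=0).round(1).tolist())
                                                                                                            ~~~~~~~~~~~~~^^^^^^^^^^^^^^^^^
IndexError: index -1 is out of bounds for axis 0 with size 0
```

The bar is now vertical (+0.8°) and the disc is at x ≈ −151, where −152 is expected at 90°. I'll back off, lift clear, and do the final check.

```bash
cd .;
python3 -m crank '{"rotation":[[0,0,0],[0,0,0],[0,0,0],[0,0,0],[0,0,0],[0,0,0],[0,0,0],[0,0,0]],"delta_pos":[[0.5,0,0],[1.2,0,0],[2,0,0],[2.2,0,-2],[2.2,0,-5],[2.2,0,-8],[2.2,0,-10],[2.2,0,-10]],"fingers":[255,255,255,255,255,255,255,255]}' >/dev/null
python3 -m crank '{"rotation":[[0,0,0],[0,0,0],[0,0,0],[0,0,0],[0,0,0],[0,0,0],[0,0,0],[0,0,0]],"delta_pos":[[0,2,0],[0,5,0],[0,9,0],[0,13,0],[0,17,0],[0,20,0],[0,22,0],[0,22,0]],"fingers":[255,255,255,255,255,255,255,255]}' >/dev/null
sed -i 's/snapshot("side")/snapshot(sys.argv[1])/; s/^from h/import sys\nfrom h/; s/; print(nm,m.sum()/\n    if not m.any(): print(nm,0); continue\n    print(nm,m.sum()/' m.py
python3 m.py side; python3 m.py top
python3 - <<'E'
from h import *
state()
p=bot.snapshot("top"); im=p["image"][100:230,170:330]; cv2.imwrite("pics/n1.png",cv2.resize(im,None,fx=5,fy=4.6,interpolation=cv2.INTER_CUBIC)[:,:,::-1])
E
```

```text
disc 68 [-150.3   -3.2  216.3] [[-160.4, -10.4, 205.2], [-138.3, 11.2, 224.2]]
bar 58 [-127.1   -4.6  159.7] [[-130.7, -8.9, 131.2], [-122.6, 4.7, 186.9]]
bar lean to front deg -0.6658404402028858
knob 24 [-78.9  79.9 142.9] [[-84.3, 75.4, 133.5], [-72.8, 87.1, 149.6]]
disc 54 [-151.4    0.9  221.1] [[-161.9, -6.5, 213.7], [-139.3, 8.2, 225.8]]
bar 5 [-130.4   -6.2  163.7] [[-130.9, -6.8, 137.0], [-129.4, -5.3, 185.8]]
bar lean to front deg -0.7851876553756952
knob 37 [-84.9  83.1 146.3] [[-94.7, 77.6, 136.1], [-73.7, 89.3, 152.5]]
t 40.8 case tcp [ -82.6 -219.6  291.2] rpy [-1.799e+02  1.000e-01  6.400e+00] F case [1.  0.4 0.2] w 0.001
```

View pics/n1.png

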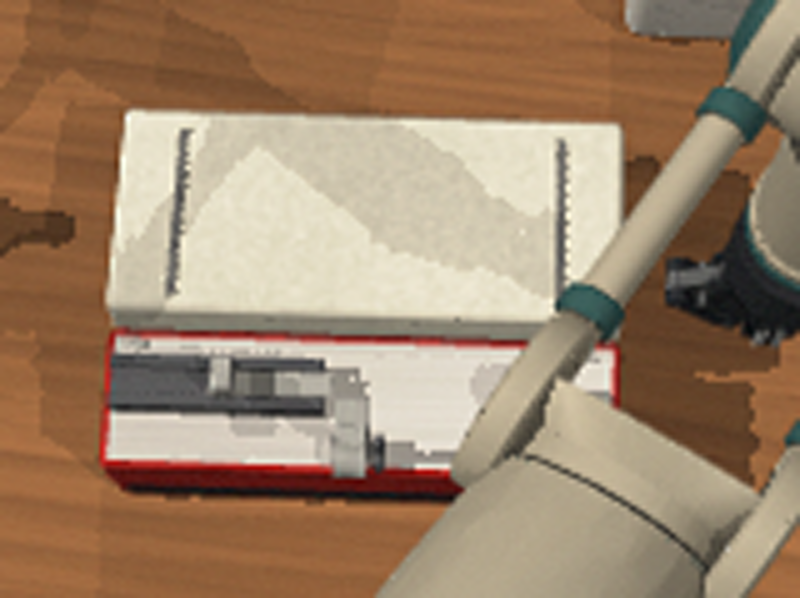

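The top view shows the lid raised, the lever upright with its grip at about (348,420), the knob held back at (220,375), and the arm clear of everything. Handing in.

```bash
python3 -c "
from h import *
print(bot.job_done()); state()"
```

```text
the job is handed in; nothing more can be done
None
the job is handed in; nothing more can be done
```

The catch is open: the safety tab is caught back, the latch lever stands upright and the lid has popped up. I handed the job in at about 41 s, with the arm clear of everything.

**Tab:** I pushed it with the shut fingertips. The force first peaked at about 4 N near 12 mm, but the tab sprang back when I eased off. I pushed on to about 22 mm, where it met firm resistance, probably the end stop. The highest reading was 7.7 N, under the 18 N limit. After I backed off, the side force was zero and the tab stayed back. The last pictures show it at about 18 mm of travel.

**Latch:** I pinched the grip and swung it up. It moved freely, with no jam and at most about 14 N in the readings between moves. The grip slipped slightly, and after release the lever stood about 4° short of vertical. I pushed it the rest of the way from behind with the shut fingers, at about 2.5 N.

**Last checks:**
- **Lever:** the last two bar fits put it about 0.7° short of vertical. A fit just before I withdrew read 0.8° past, so it is upright to within about 1°. The grip disc was within about 2 mm of its upright position.
- **Lid:** it shows raised in both the top and side views, but I did not measure its angle.
- **Other things on the bench:** none were touched on purpose. The jar was where I first saw it when I checked after opening the latch, but the arm hid it in the last top view. I did not re-measure the rest.

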